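# Step the filter turret to the cross and take a reading

### The arm

A 6-joint arm with a two-finger parallel gripper is mounted at the origin on a cart in front of the work surface, level with it; the furniture and walls round the work are solid. World frame = base frame: x ahead of the robot, y to its left, z up, the work surface at z = 0. Lengths are in m, angles in degrees, forces in N, time in s.
With the tool pointing down it reaches from about 0.4 to 0.825 m from the base axis. Payload 7 kg.
Tool frame: the origin (TCP) lies at the very end of the fingers, on their centre line; the grasp point (between the pads) lies 19 mm behind it; x points along the fingers, y is the direction in which the jaws open and shut, and the axes are right-handed (so a half turn about x gives the same grasp; the last joint's range is limited). The gripper opens to 88 mm and grips with 3 to 60 N. Pads are 19 mm wide; open, the fingers measure 130 mm over their backs; the gripper's body (78 mm by 193 mm) begins 47 mm behind the grasp point.
Start: joints at [16.507, 20.546, 0.682, 0, -70.136, -16.507], TCP at [0.675, -0, 0.227] pointing down, gripper open.
Joint ranges: [-176.03, 176.03], [-82.01, 121.73], [-58.28, 71.71], [-173.87, 95.51], [-174.79, -0.11], [-173.66, 173.66]. Speed limits (degrees/s): [136.94, 136.94, 172.46, 180, 180, 180].

### API

Orientations are given as [roll, pitch, yaw] about the fixed x, y, z axes, in that order (R = Rz(yaw) Ry(pitch) Rx(roll)).
In Python, from plant import * gives the robot as it stands. The module is installed in compiled form; this text tells all that it offers.
- The arm moves only by the shell command python3 -m creep 'ROWS' [FORCE]. ROWS is a JSON object of lists of equal length, an entry for each row: "jaw": the closure, from -1 (fully open) to 1 (shut); "translation": the shift along the tool's x, y, z in m, a list of three; "roll": the turn about the tool's x in rad. A call has exactly 10 rows; each row shifts and turns the commanded pose from where the row before left it, along the tool's axes as they then stand; what a row does not reach is not made up. A row lasts 1/10 s, in which the tool goes at most 50 mm and 8.59 degrees, less where a joint would pass 70% of its speed; a pose out of reach is approached as far as the arm can. A call with a gripper value outside its range is refused whole. The fingers move at their own pace and stop on an object; FORCE is the grip in N (left out, the last holds). Time passes only in rows, so rows that do not move let the fingers close, or fill a call up. It gives the time, the measured TCP pose, the force and the opening at its end, in the units of the state.
- get_state(): the state, without advancing time (a new reading comes with each control period).
- capture(name): name is "scene" or "side" or "wrist"; returns a dict with "image" (400x640x3 uint8, red, green, blue), "fovy" (degrees; the focal length in pixels is half the picture's height over the tangent of half this angle, whatever the lens; pixels are square), "cx", "cy" (the principal point, pixels), "pose" (4x4, takes a point from camera to world coordinates); the wrist camera has in their place "tool_from_camera" (4x4, takes a point from camera to tool coordinates, whose origin is the TCP and whose axes are the tool frame's). Camera axes: x right, y up, looking along -z (the intrinsics and any distortion apply to the point x, -y, -z); pixel columns grow to the right and rows downward; lengths in m; the calibration is good to about 2 mm. A picture is of the moment at which its call begins: read the wrist's pose just before it. There is no depth.
- close_job(): hands the job in, once; it reports no verdict.
The state is a dict: "time_s": time; "joints": joint angles; "qd": joint speeds; "joint_torque": joint torques, N m; "tcp_pos": TCP position; "eef_rot": TCP orientation; "contact_force": force on the tool from outside, world axes, zero at the start; "moment": the same for the moment, N m; "gripper_width": finger opening in m.
Only numpy, scipy, OpenCV 4.12 (cv2) and the standard library are available. Lean on these libraries where they do the work, as an engineer would, in place of code of your own. Each camera call takes 0.05 s, during which the arm holds its last target.

### The job

On the filter turret, push the dial's upright black tab around until it points at the middle of the round marker with the cross, then press the black read button all the way down once it is there and let it come back up. Do not press the button before the dial stands at the cross, and leave the dish, two capped bottles and the pipette where they are.

Things in the scene. Friction and masses are not known exactly. Their poses are not given: they have to be found in the camera images.
- dial (a joint): Turn of the dial in rad, 0 when the tab points straight to the turret's front (its -x), growing counter-clockwise seen from above; turns from -1.25 to 1.25. The tab then points along the turret's -x axis turned by this value about z. It turns stiffly (about 2 N on the tab) and stays wherever it is left, without clicks. The four positions are at -1.05, -0.35, 0.35 and 1.05; it starts near the one without a marker, between 0.2 and 0.5.
- dial_axis (a point): Point on the dial's vertical axis at the top face of the aluminium disc (150 mm across, 42 mm above the desk), axes as the turret: its -x is the turret's front (the robot's side). A black hub, 32 mm across, stands 10 mm above the disc.
- tab (a point): Middle of the upright black tab at the edge of the dial, 75 mm from the axis and 60 mm above the desk. The tab is a fin 34 mm long radially (58 to 92 mm from the axis), 8 mm thick in the direction of turning, its top 80 mm above the desk, its foot a 18 mm wide plate rising to 45 mm. It is pushed on its flat sides.
- tab_pointer (a point): Point 105 mm from the dial's axis, straight out along the tab: it lies over the centre of the marker that the tab points at.
- turret: Grey filter turret fixed to the desk: a flat housing 235 x 250 mm, top 30 mm above the desk, origin on the desk under the dial's axis, x to its back, y to its left, z up; it reaches from 125 mm in front of the origin to 110 mm behind. At the back an optical head (x 31 to 107 mm, y -32 to 32 mm) overhangs the dial, up to 93 mm above the desk.
- marker_cross: White round marker with a black cross (plus shape) on it, 40 mm across, 4 mm thick, fixed on the housing 105 mm from the dial's axis at one of the positions -1.05, -0.35 or 1.05; origin at the centre of its underside, 30 mm above the desk.
- marker_ring: As the marker with the cross, but with a black ring.
- marker_bar: As the marker with the cross, but with a single black bar.
- read_button_top (a point): Centre of the top of the round black push button, 28 mm across, at the back left of the housing (62 mm behind and 98 mm to the left of the dial's axis); pressed straight down.
- read_button (a joint): How far the button is down in m: 0 up, 0.006 all the way down (5 N); a spring returns it. It counts as pressed from 0.0045.
- dish: Loose petri dish, 58 mm across, 15 mm high, lying on the back right of the housing, origin at the centre of its underside. To be left alone.
- small_bottle: Loose small bottle with a red cap, 40 mm across, 85 mm high, on the desk right of the turret. To be left alone.
- blue_bottle: Loose bottle with a blue cap, 50 mm across, 115 mm high, on the desk right of the turret. To be left alone.
- pipette: Loose white pipette, 220 mm long, lying on the desk at the right. To be left alone.

How it is judged:
By the outcome, as a careful person would: the job done as asked, in the order asked, and still so for the second after the job is handed in, with the robot touching nothing.
It also fails if it takes over 35 s, if anything falls off the work surface, if the arm or the gripper's body presses on something with over 40 N, if the wrist force passes 120 N, or if a joint passes its speed limit or range.

## Working session

There is one attempt and no reset: what is moved stays moved. The work goes in short steps, Python scripts to look and compute and a shell command to move; the robot and the scene stay as the last step left them, time stands still between calls to the robot, and variables do not carry over. Pictures are saved under pics/ and viewed, and the job is handed in when it is done.

```bash
mkdir -p pics
python3 - <<'E'
from plant import *
import cv2,numpy as np
s=get_state();print(s)
for n in ["scene","side","wrist"]:
    c=capture(n);cv2.imwrite(f"pics/{n}0.png",cv2.cvtColor(c["image"],cv2.COLOR_RGB2BGR))
    print(n,{k:(np.round(v,4).tolist() if not isinstance(v,str) else v) for k,v in c.items() if k!="image"})
E
```

```text
{'time_s': 0.0, 'joints': array([ 1.65074590e+01,  2.05921007e+01,  6.33371804e-01, -2.14582488e-02,
       -7.01365606e+01, -1.65074520e+01]), 'qd': array([-0.05642016,  0.02099953,  0.12606363, -0.05895326, -0.10648775,
       -0.05269276]), 'joint_torque': array([-8.00930356e-04, -5.82726967e+01,  2.93058443e+01,  6.99745238e+00,
        6.93249181e-03, -2.06530804e-04]), 'tcp_pos': array([ 6.74498011e-01, -1.54891824e-05,  2.25607925e-01]), 'eef_rot': array([  94.5564977 ,   89.90259802, -175.45080311]), 'contact_force': array([ 0.05362652, -0.31923297,  0.05014345]), 'moment': array([ 0.02247754, -0.02638749, -0.05149374]), 'gripper_width': 0.08744900507440512}
scene {'fovy': 46.3915, 'cx': 313.0357, 'cy': 208.24, 'pose': [[-0.7015, 0.4756, -0.5307, -0.0748], [-0.7123, -0.4908, 0.5018, 0.4946], [-0.0218, 0.73, 0.6831, 0.8765], [0.0, 0.0, 0.0, 1.0]]}
side {'fovy': 54.3896, 'cx': 320.598, 'cy': 198.3473, 'pose': [[-0.953, 0.2063, -0.2219, 0.3659], [-0.3029, -0.6391, 0.707, 0.5428], [0.004, 0.741, 0.6715, 0.6696], [0.0, 0.0, 0.0, 1.0]]}
wrist {'fovy': 68.7764, 'cx': 315.2135, 'cy': 197.7689, 'tool_from_camera': [[0.0006, 0.2725, -0.9621, -0.1589], [1.0, -0.0008, 0.0004, -0.0009], [-0.0007, -0.9621, -0.2725, -0.0733], [0.0, 0.0, 0.0, 1.0]]}
```

View pics/scene0.png

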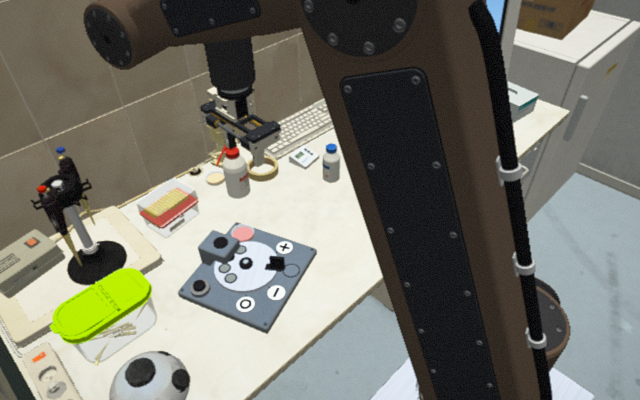

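View pics/side0.png

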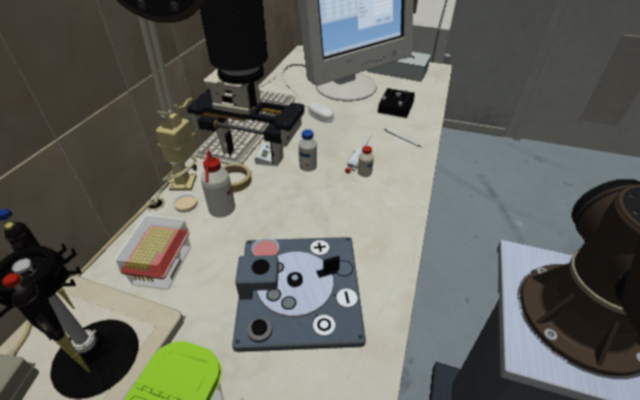

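View pics/wrist0.png

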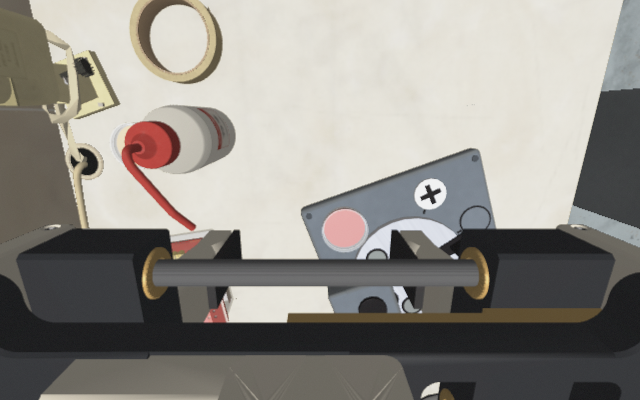

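Run:
```python
import cv2
a=cv2.imread("pics/side0.png")[225:360,220:380];cv2.imwrite("pics/side0z.png",cv2.resize(a,None,fx=5,fy=4.4,interpolation=cv2.INTER_CUBIC)[:594] if 0 else cv2.resize(a,None,fx=4,fy=4,interpolation=cv2.INTER_CUBIC))
a=cv2.imread("pics/scene0.png")[215:335,170:330];cv2.imwrite("pics/scene0z.png",cv2.resize(a,None,fx=4,fy=4,interpolation=cv2.INTER_CUBIC))
```

```text
(no output)
```

View pics/side0z.png

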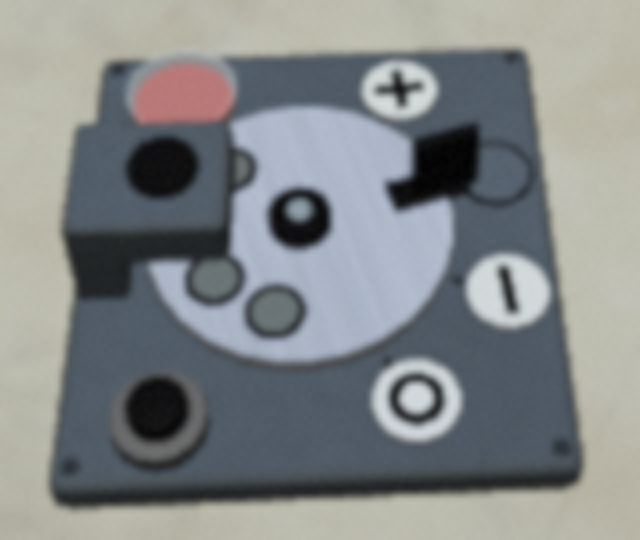

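View pics/scene0z.png

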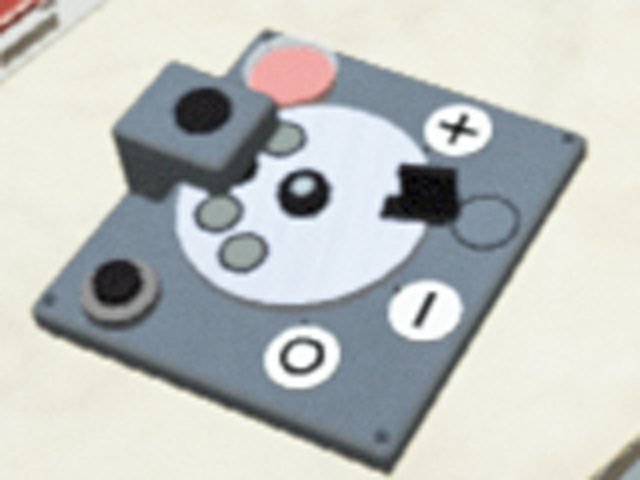

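```bash
cat > h.py <<'E'
import numpy as np
from plant import *
def proj(c,P,pose=None):
    T=np.linalg.inv(c["pose"] if pose is None else pose); P=np.atleast_2d(P)
    q=P@T[:3,:3].T+T[:3,3]; f=200/np.tan(np.radians(c["fovy"])/2)
    return np.c_[c["cx"]+f*q[:,0]/-q[:,2], c["cy"]-f*q[:,1]/-q[:,2]]
def ray(c,u,v,z):
    f=200/np.tan(np.radians(c["fovy"])/2)
    d=c["pose"][:3,:3]@np.array([(u-c["cx"])/f,-(v-c["cy"])/f,-1]); o=c["pose"][:3,3]
    return o+d*(z-o[2])/d[2]
def rz(a): return np.array([[np.cos(a),-np.sin(a),0],[np.sin(a),np.cos(a),0],[0,0,1]])
def mk(a,r=.105,z=.034): return np.array([-r*np.cos(a),-r*np.sin(a),z])
E
python3 - <<'E'
from h import *
from scipy.optimize import least_squares
cs,ci=capture("scene"),capture("side")
print(cs.keys())
L=np.array([mk(1.05),mk(-.35),mk(-1.05),mk(.35,z=.03)])
S=np.array([[400,89],[508,289],[417,399],[497,173]])/4+[219.6,224.6]
C=np.array([[458,130],[426,309],[302,356],[485,222]])/4+[169.6,214.6]
def W(p,P): return P@rz(p[2]).T+[p[0],p[1],0]
for use in ("both","side","scene"):
    def r(p):
        a=(proj(ci,W(p,L))-S).ravel();b=(proj(cs,W(p,L))-C).ravel()
        return np.r_[a,b] if use=="both" else a if use=="side" else b
    s=least_squares(r,[.6,-.1,0.]);print(use,s.x,np.round(s.fun,1))
    if use=="both": p=s.x
print("markers",W(p,L).round(4).tolist())
print("btn",W(p,np.array([.062,.098,.0])))
for c,a,k,o in((ci,(413,140),(478,124),(219.6,224.6)),(cs,(400,166),(457,170),(169.6,214.6))):
    A=[ray(c,*(np.array(x)/4+o),.08) for x in(a,k)]
    for q in A:
        l=(q-[p[0],p[1],0])@rz(p[2]); print("tab",l.round(4),np.hypot(*l[:2]).round(4),np.arctan2(-l[1],-l[0]).round(3))
for c,a,o in((ci,(157,405),(219.6,224.6)),(cs,(118,280),(169.6,214.6))):
    for z in(.04,.045,.05,.055): print(z,(ray(c,*(np.array(a)/4+o),z)-[p[0],p[1],0])@rz(p[2]))
print(get_state()["tcp_pos"])
E
```

```text
dict_keys(['image', 'fovy', 'cx', 'cy', 'pose'])
both [0.54915084 0.12458804 0.35134778] [-0.1 -0.1  0.1  0.1 -0.1 -0.1 -0.6 -0.   0.3 -0.1  0.   0.3  0.2  0.2
  0.2  0.2]
side [0.54883628 0.12443408 0.34972888] [ 0.1 -0.1  0.2  0.2 -0.  -0.1 -0.4  0. ]
scene [0.54974565 0.12468592 0.3534926 ] [ 0.1 -0.3 -0.1  0.2  0.1  0.1  0.  -0. ]
markers [[0.5314, 0.0211, 0.034], [0.4442, 0.1244, 0.034], [0.4688, 0.1921, 0.034], [0.4689, 0.0568, 0.03]]
btn [0.57363521 0.23793934 0.        ]
tab [-0.0556 -0.0188  0.08  ] 0.0587 0.326
tab [-0.0876 -0.0274  0.08  ] 0.0917 0.303
tab [-0.0568 -0.0172  0.08  ] 0.0594 0.294
tab [-0.0876 -0.0278  0.08  ] 0.0919 0.307
0.04 [0.06273368 0.09287132 0.04      ]
0.045 [0.06201168 0.09575295 0.045     ]
0.05 [0.06128968 0.09863458 0.05      ]
0.055 [0.06056767 0.10151621 0.055     ]
0.04 [0.06694741 0.09292286 0.04      ]
0.045 [0.06380653 0.09572797 0.045     ]
0.05 [0.06066565 0.09853307 0.05      ]
0.055 [0.05752478 0.10133818 0.055     ]
[ 6.74777906e-01 -3.71947043e-05  2.26133311e-01]
```

Run:
```python
from h import *
from scipy.spatial.transform import Rotation as Ro
s=get_state();R=Ro.from_euler("xyz",s["eef_rot"],degrees=True).as_matrix();print(R.round(3))
ci,cs=capture("side"),capture("scene")
print("wash",ray(ci,221,213,0),ray(cs,237,194,0))
print("blue",ray(ci,307,168,0),"small",ray(ci,365,173,0))
print("rack",ray(ci,160,285,0), "green top",ray(ci,190,345,.07),"tip bottle top if z .17",ray(ci,211,155,.17))
y=.351
for d in (.31,.68,1.05):
    t=y+d; print(d,np.round([.5492-.075*np.cos(t),.1246-.075*np.sin(t)],4),"tan",np.round([np.sin(t),-np.cos(t)],3))
```

```text
[[-0.001 -1.     0.   ]
 [-0.     0.     1.   ]
 [-1.     0.001 -0.   ]]
wash [ 0.80364006 -0.03596495  0.        ] [ 0.80458304 -0.0396644   0.        ]
blue [ 0.66171737 -0.27113423  0.        ] small [ 0.50196929 -0.29917791  0.        ]
rack [0.82055292 0.19146764 0.        ] green top [0.65802351 0.31316433 0.07      ] tip bottle top if z .17 [ 0.80028302 -0.04375922  0.17      ]
0.31 [0.49   0.0786] tan [ 0.614 -0.789]
0.68 [0.5107 0.0603] tan [ 0.858 -0.514]
1.05 [0.5365 0.0507] tan [ 0.986 -0.169]
```

```bash
python3 -m creep '{"jaw":[0,0,0,0,0,0,0,0,0,0],"translation":[[0.0145,0.0231,0.0099],[0.0145,0.0231,0.0099],[0.0145,0.0231,0.0099],[0.0145,0.0231,0.0099],[0.0145,0.0231,0.0099],[0.0145,0.0231,0.0099],[0.0145,0.0231,0.0099],[0.0145,0.0231,0.0099],[0,0,0],[0,0,0]],"roll":[0,0,0,0,0,0,0,0,0.13,0.13]}' 10
```

```text
time_s: 1.35
tcp_pos: [0.4895, 0.0795, 0.1105]
eef_rot: [140.4, 90.0, -144.7]
contact_force: [1.1, 0.1, 0.2]
gripper_width: 0.0436
```

```bash
python3 -m creep '{"jaw":[0,0,0,0,0,0,0,0,0,0],"translation":[[0,0,0],[0,0,0],[0,0,0],[0,0,0],[0,0,0],[0,0,0],[0,0,0],[0,0,0],[0,0,0],[0,0,0]],"roll":[0.13,0.13,0.13,0.13,0.13,0,0,0,0,0]}'
python3 - <<'E'
from h import *
import cv2
for n in ("side","scene","wrist"):
    c=capture(n);cv2.imwrite(f"pics/{n}1.png",cv2.cvtColor(c["image"],cv2.COLOR_RGB2BGR))
E
```

```text
time_s: 2.35
tcp_pos: [0.4902, 0.0792, 0.1106]
eef_rot: [-62.2, 90.0, -24.3]
contact_force: [0.6, 0.5, -0.5]
gripper_width: 0.0436
```

View pics/side1.png

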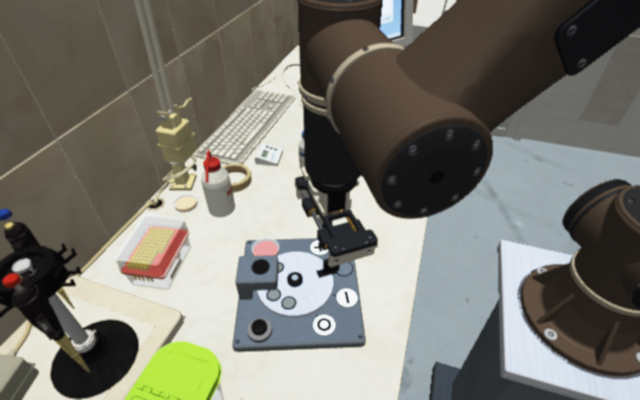

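View pics/wrist1.png

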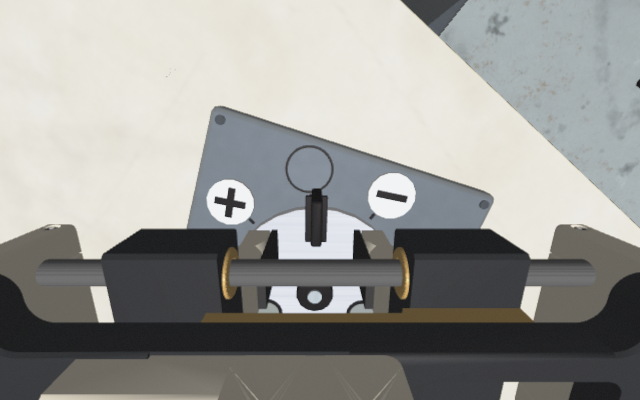

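The wrist picture shows the tab (316,215) centred between the fingers and in line with the hub (315,297), with the cross on the left at (230,202). I'll descend and take hold of the tab.

```bash
python3 -m creep '{"jaw":[0,0,0,0,0,0,0.3,1,1,1],"translation":[[0.0097,0,0],[0.0097,0,0],[0.0097,0,0],[0.0097,0,0],[0.0097,0,0],[0.0097,0,0],[0,0,0],[0,0,0],[0,0,0],[0,0,0]],"roll":[0,0,0,0,0,0,0,0,0,0]}' 10
python3 -c "
from h import *
print(get_state())"
```

```text
time_s: 3.5
tcp_pos: [0.4905, 0.0794, 0.0528]
eef_rot: [-10.9, 89.9, 27.0]
contact_force: [0.3, -0.2, 1.0]
gripper_width: 0.017
{'time_s': 3.5, 'joints': array([ 3.19020777e+01,  1.47861758e+01, -3.41648008e+01,  7.06565001e-03,
       -4.09952447e+01, -8.40369402e+01]), 'qd': array([-0.00297261, -0.08464948, -0.00780606, -0.0671088 ,  0.03968008,
        0.11658667]), 'joint_torque': array([ 5.32370195e-04, -4.11762857e+01,  2.03572458e+01,  4.85727891e+00,
       -7.54110399e-02,  1.41240909e-05]), 'tcp_pos': array([0.49049964, 0.07937232, 0.05282972]), 'eef_rot': array([-10.89436521,  89.94602169,  26.97610298]), 'contact_force': array([ 0.26077555, -0.20666963,  1.03479815]), 'moment': array([-0.03082266, -0.0310927 , -0.00896174]), 'gripper_width': 0.017014778664911617}
```

```bash
python3 -m creep '{"jaw":[1,1,1,1,1,1,1,1,1,1],"translation":[[0,0,0],[0,0,0],[0,0,0],[0,-0.0055,0.0002],[0,-0.0055,0.0002],[0,-0.0055,0.0002],[0,-0.0055,0.0002],[0,-0.0055,0.0002],[0,0,0],[0,0,0]],"roll":[0,0,0,-0.074,-0.074,-0.074,-0.074,-0.074,0,0]}' 10
python3 - <<'E'
from h import *
from scipy.spatial.transform import Rotation as Ro
s=get_state();R=Ro.from_euler("xyz",s["eef_rot"],degrees=True).as_matrix()
d=s["tcp_pos"][:2]-[.5492,.1246];print("pos dial",np.arctan2(-d[1],-d[0])-.351,np.hypot(*d),"tool dial",np.arctan2(R[1,2],R[0,2])-.351,s["contact_force"])
E
```

```text
time_s: 4.5
tcp_pos: [0.5109, 0.0608, 0.0527]
eef_rot: [-74.4, 90.0, -15.5]
contact_force: [1.0, -3.4, 5.3]
gripper_width: 0.008
pos dial 0.6796147440774909 0.07437537726583025 tool dial 0.6776173160979604 [ 1.00360162 -3.40647564  5.30772559]
```

```bash
python3 -m creep '{"jaw":[1,1,1,1,1,1,1,1,1,1],"translation":[[0,-0.0055,0.0002],[0,-0.0055,0.0002],[0,-0.0055,0.0002],[0,-0.0055,0.0002],[0,-0.0055,0.0002],[0,0,0],[0,0,0],[0,0,0],[0,0,0],[0,0,0]],"roll":[-0.074,-0.074,-0.074,-0.074,-0.074,0,0,0,0,0]}' 10
cat > m.py <<'E'
from h import *
import cv2,sys
from scipy.spatial.transform import Rotation as Ro
s=get_state();R=Ro.from_euler("xyz",s["eef_rot"],degrees=True).as_matrix()
d=s["tcp_pos"][:2]-[.5492,.1246];print("pos dial",np.arctan2(-d[1],-d[0])-.351,np.hypot(*d),"tool dial",np.arctan2(R[1,2],R[0,2])-.351,s["tcp_pos"],s["contact_force"],s["gripper_width"]);print(R.round(3).tolist())
for n in ("side","scene","wrist"):
    c=capture(n);cv2.imwrite(f"pics/{n}{sys.argv[1]}.png",cv2.cvtColor(c["image"],cv2.COLOR_RGB2BGR))
E
python3 m.py 2
```

```text
time_s: 5.5
tcp_pos: [0.5366, 0.0512, 0.0527]
eef_rot: [-112.1, 90.0, -31.9]
contact_force: [1.9, -5.5, 3.7]
gripper_width: 0.0077
pos dial 1.049303212770969 0.07449023403241645 tool dial 1.0481117606357033 [0.53656137 0.05118978 0.05273421] [ 1.94088852 -5.5433928   3.70967147] 0.007697861696235178
[[0.001, -0.985, 0.171], [-0.0, 0.171, 0.985], [-1.0, -0.001, -0.0]]
```

View pics/wrist2.png

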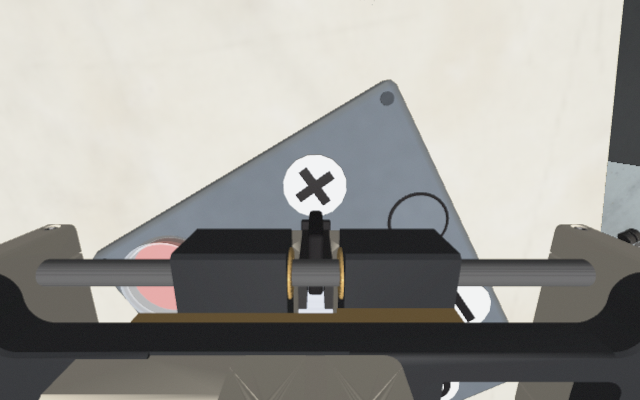

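The tab's outer end (316,215) is in line with the cross (315,185). I'll release and rise.

```bash
python3 -m creep '{"jaw":[0.7,0.3,0,0,0,0,0,0,0,0],"translation":[[0,0,0],[0,0,0],[0,0,0],[0,0,0],[-0.015,0,0],[-0.015,0,0],[-0.02,0,0],[-0.02,0,0],[0,0,0],[0,0,0]],"roll":[0,0,0,0,0,0,0,0,0,0]}'
python3 m.py 3
python3 - <<'E'
import cv2
a=cv2.imread("pics/side3.png")[225:360,220:380];cv2.imwrite("pics/side3z.png",cv2.resize(a,None,fx=4,fy=4,interpolation=cv2.INTER_CUBIC))
E
```

```text
time_s: 6.65
tcp_pos: [0.5363, 0.0517, 0.1226]
eef_rot: [-38.0, 89.9, 42.2]
contact_force: [-0.2, 0.3, 0.5]
gripper_width: 0.0437
pos dial 1.0451050843033083 0.07402303504135622 tool dial 1.049530235513402 [0.53633449 0.05170358 0.12257168] [-0.20821343  0.30782752  0.45837256] 0.04369274322863554
[[0.001, -0.986, 0.169], [0.001, 0.169, 0.986], [-1.0, -0.001, 0.001]]
```

View pics/wrist3.png

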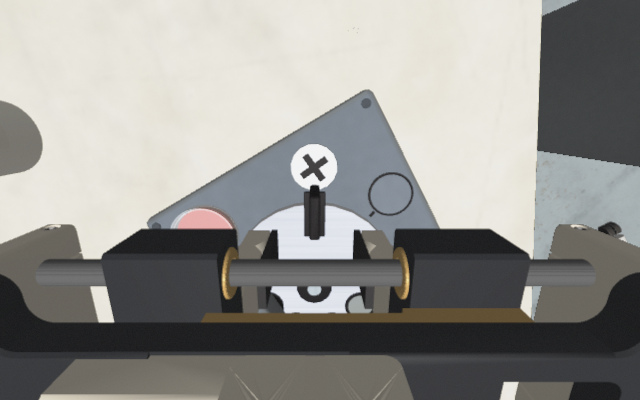

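View pics/side3z.png

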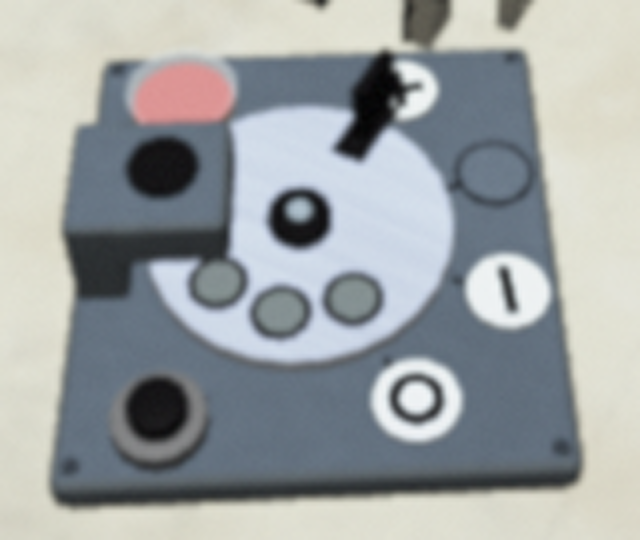

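Run:
```python
from h import *
ci,cs=capture("side"),capture("scene")
for z in (.05,.07,.09): print(z,"side",ray(ci,193,343,z)[:2].round(3),ray(ci,219,355,z)[:2].round(3),"scene",ray(cs,137,270,z)[:2].round(3),ray(cs,152,290,z)[:2].round(3))
s=get_state()["tcp_pos"];print(s)
t=np.array([.5736,.2379,.075]);d=t-s
R=np.array([[0,-.986,.169],[0,.169,.986],[-1,0,0]]);print("tool",R.T@d)
```

```text
0.05 side [0.665 0.301] [0.613 0.306] scene [0.71  0.315] [0.634 0.32 ]
0.07 side [0.655 0.309] [0.605 0.314] scene [0.691 0.319] [0.617 0.324]
0.09 side [0.646 0.316] [0.597 0.321] scene [0.672 0.323] [0.6   0.328]
[0.53587015 0.05131719 0.12158156]
tool [ 0.04658156 -0.00566913  0.19034699]
```

```bash
python3 -m creep '{"jaw":[0,0,0,0.5,1,1,1,1,1,1],"translation":[[0,-0.0007,0.0238],[0,-0.0007,0.0238],[0,-0.0007,0.0238],[0,-0.0007,0.0238],[0,-0.0007,0.0238],[0,-0.0007,0.0238],[0,-0.0007,0.0238],[0,-0.0007,0.0238],[0,0,0],[0,0,0]],"roll":[0,0,0,0,0,0,0,0,0,0]}'
python3 -m creep '{"jaw":[1,1,1,1,1,1,1,1,1,1],"translation":[[0.01,0,0],[0.01,0,0],[0.01,0,0],[0.01,0,0],[0.01,0,0],[0.01,0,0],[0,0,0],[0,0,0],[0,0,0],[0,0,0]],"roll":[0,0,0,0,0,0,0,0,0,0]}'
python3 m.py 4
python3 - <<'E'
import cv2
for n,y,x in(("side",225,220),("scene",200,150)):
    a=cv2.imread(f"pics/{n}4.png")[y:y+135,x:x+160];cv2.imwrite(f"pics/{n}4z.png",cv2.resize(a,None,fx=4,fy=4,interpolation=cv2.INTER_CUBIC))
E
```

```text
time_s: 7.9
tcp_pos: [0.5739, 0.2391, 0.1219]
eef_rot: [133.8, 90.0, -145.9]
contact_force: [0.1, -0.2, -0.1]
gripper_width: 0.0009
time_s: 8.9
tcp_pos: [0.5743, 0.2385, 0.0629]
eef_rot: [-43.7, 89.9, 36.6]
contact_force: [0.6, 0.7, 0.4]
gripper_width: 0.0007
pos dial -2.1390906604235194 0.11660488435699143 tool dial 1.0499336911204928 [0.57433866 0.23846284 0.06294345] [0.6133045  0.70445031 0.39941407] 0.0006554739099545901
[[0.001, -0.986, 0.169], [0.001, 0.169, 0.986], [-1.0, -0.001, 0.001]]
```

View pics/side4z.png

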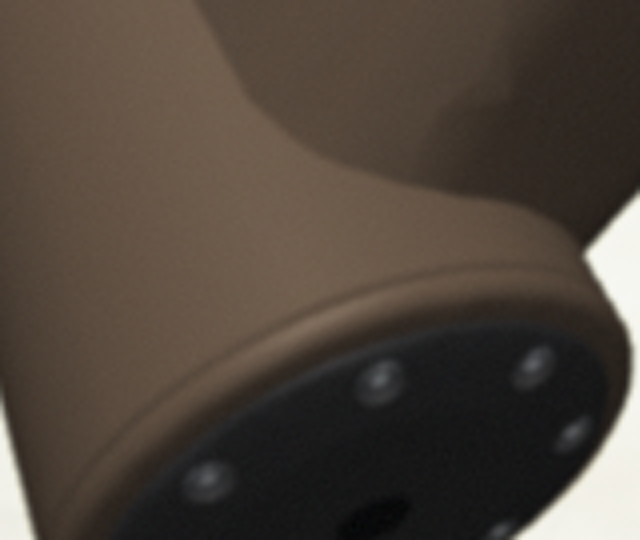

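View pics/scene4z.png

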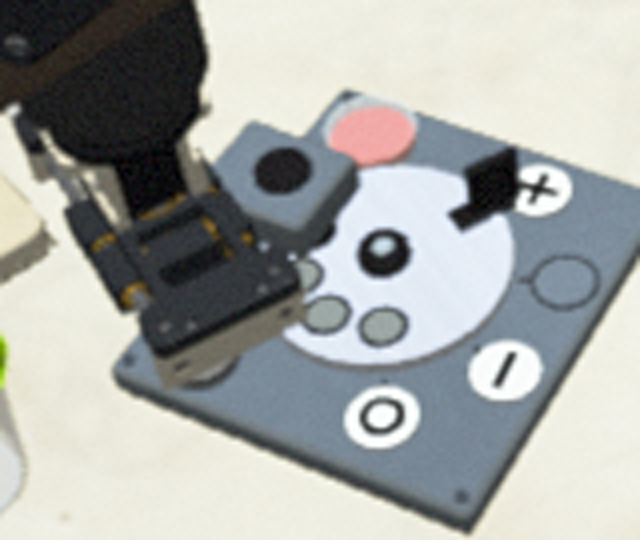

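The scene picture shows the gripper over the button, and the dial still at the cross. I'll go down slowly and watch the force.

```bash
python3 -m creep '{"jaw":[1,1,1,1,1,1,1,1,1,1],"translation":[[0.002,0,0],[0.002,0,0],[0.002,0,0],[0.002,0,0],[0.002,0,0],[0.002,0,0],[0.001,0,0],[0.001,0,0],[0,0,0],[0,0,0]],"roll":[0,0,0,0,0,0,0,0,0,0]}'
```

```text
time_s: 10.05
tcp_pos: [0.574, 0.2382, 0.0485]
eef_rot: [-92.1, 90.0, -11.9]
contact_force: [-1.7, -0.2, 3.5]
gripper_width: 0.0004
```

```bash
python3 -m creep '{"jaw":[1,1,1,1,1,1,1,1,1,1],"translation":[[0.001,0,0],[0.001,0,0],[0.001,0,0],[0,0,0],[0,0,0],[0,0,0],[0,0,0],[0,0,0],[0,0,0],[0,0,0]],"roll":[0,0,0,0,0,0,0,0,0,0]}'
python3 -c "
from plant import *
s=get_state();print(s['tcp_pos'],s['contact_force'])"
```

```text
time_s: 11.05
tcp_pos: [0.5741, 0.2382, 0.0463]
eef_rot: [-69.1, 90.0, 11.2]
contact_force: [-5.1, -1.2, 10.5]
gripper_width: 0.0006
[0.57409021 0.23819427 0.04625345] [-5.08510676 -1.19413151 10.51859171]
```

```bash
python3 -m creep '{"jaw":[1,1,1,1,1,1,1,1,1,1],"translation":[[0.0005,0,0],[0,0,0],[0,0,0],[0,0,0],[0,0,0],[0,0,0],[0,0,0],[0,0,0],[0,0,0],[0,0,0]],"roll":[0,0,0,0,0,0,0,0,0,0]}'
python3 - <<'E'
from h import *
import cv2
s=get_state();print(s['tcp_pos'],s['contact_force'],s['moment'])
ci,cs=capture("side"),capture("scene")
cv2.imwrite("pics/scene5.png",cv2.cvtColor(cs["image"],cv2.COLOR_RGB2BGR)[200:320,150:310].repeat(4,0).repeat(4,1))
b=np.array([.5736,.2379])
a=np.linspace(0,2*np.pi,90)
from itertools import product
for nm,c,o in(("side",ci,(219.6,224.6)),("scene",cs,(169.6,214.6))):
    im=cv2.imread(f"pics/{nm}0.png")[int(o[1]+.4):int(o[1]+.4)+135,int(o[0]+.4):int(o[0]+.4)+160]; im=cv2.resize(im,None,fx=8,fy=8,interpolation=cv2.INTER_CUBIC)
    for z,r,col in((.049,.014,(0,255,0)),(.052,.014,(0,0,255)),(.03,.022,(255,255,0))):
        P=np.c_[b[0]+r*np.cos(a),b[1]+r*np.sin(a),np.full(90,z)]
        q=(proj(c,P)-[int(o[0]+.4)-.5,int(o[1]+.4)-.5])*8
        cv2.polylines(im,[q.round().astype(int).reshape(-1,1,2)],True,col,1)
    cx,cy=np.mean(q,0).astype(int); cv2.imwrite(f"pics/{nm}_btn.png",cv2.resize(im[max(cy-160,0):cy+120,max(cx-150,0):cx+150],None,fx=2,fy=2))
E
```

```text
time_s: 12.05
tcp_pos: [0.5741, 0.2382, 0.0462]
eef_rot: [-73.5, 90.0, 6.8]
contact_force: [-5.7, -2.0, 14.0]
gripper_width: 0.0006
[0.57411441 0.23817568 0.04615757] [-5.6922117  -1.97847776 13.95291434] [-0.58319633  2.20606674 -0.02604839]
```

View pics/side_btn.png

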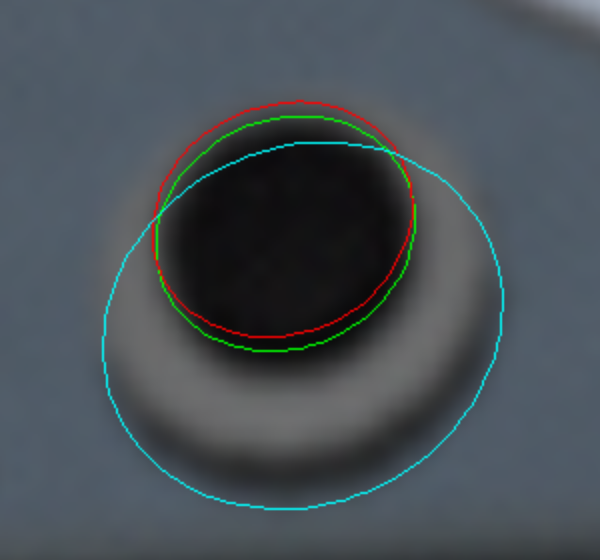

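View pics/scene_btn.png

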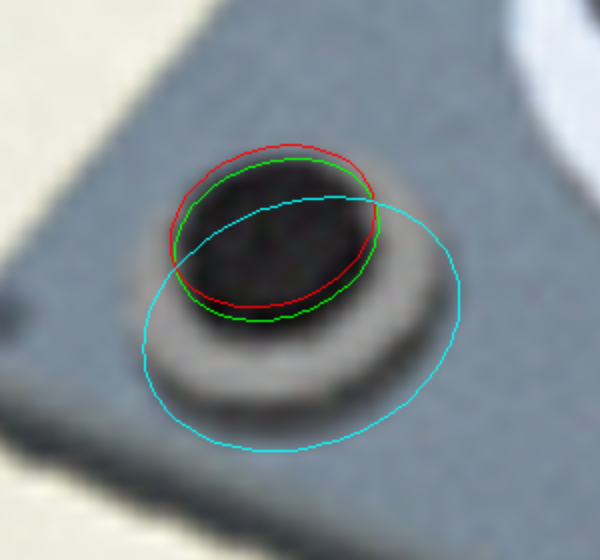

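View pics/scene5.png

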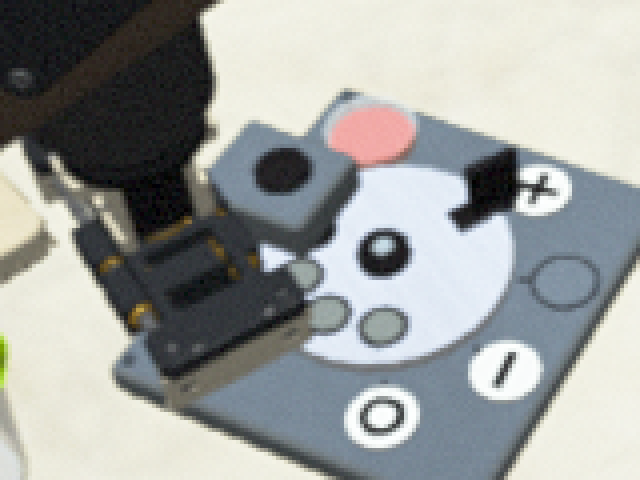

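Run:
```python
from h import *
import cv2
ci,cs=capture("side"),capture("scene")
w=capture("wrist");cv2.imwrite("pics/wrist5.png",cv2.cvtColor(w["image"],cv2.COLOR_RGB2BGR))
T=lambda P:P@rz(.3513).T+[.54915,.1246,0]
a=np.linspace(0,2*np.pi,90)
out=[]
for nm,c in(("side",ci),("scene",cs)):
  for b,R,zs in(((0,0),.016,(.049,.052)),((.062,.098),.014,(.046,.049,.052))):
    im=cv2.imread(f"pics/{nm}0.png"); 
    ctr=proj(c,T(np.array([[*b,.045]])))[0].round().astype(int); x0,y0=ctr-15
    im=cv2.resize(im[y0:y0+30,x0:x0+30],None,fx=13,fy=13,interpolation=cv2.INTER_CUBIC)
    for z,col in zip(zs[::-1],((0,0,255),(0,255,0),(255,0,255))):
        P=T(np.c_[b[0]+R*np.cos(a),b[1]+R*np.sin(a),np.full(90,z)])
        q=(proj(c,P)-[x0,y0]+.5)*13
        cv2.polylines(im,[q.round().astype(int).reshape(-1,1,2)],True,col,1)
    out.append(im[45:345])
cv2.imwrite("pics/btnhub.png",np.vstack([np.hstack(out[:2]),np.hstack(out[2:])])[:600,:])
```

```text
(no output)
```

View pics/btnhub.png

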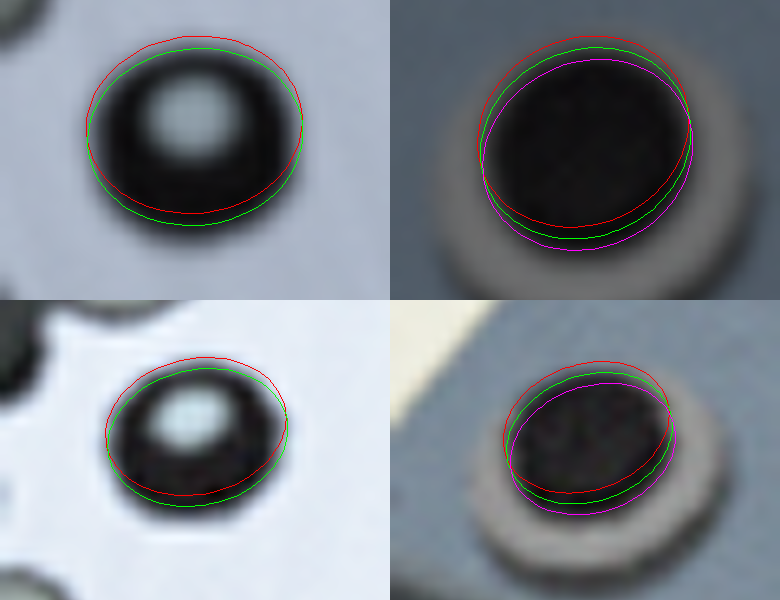

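View pics/wrist5.png

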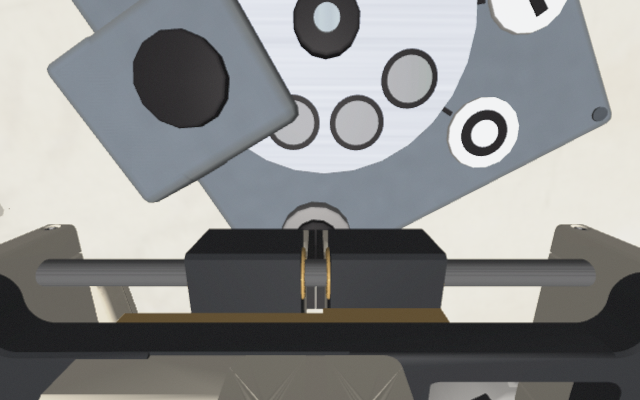

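The 52 mm hub reads about 2–3 mm low in the same overlay, so the button top was really at about 0.052. The hard stop at 0.0462 then matches full 6 mm travel. I'll check this on the way up: the force should fade linearly to zero near 0.052.

```bash
python3 -m creep '{"jaw":[1,1,1,1,1,1,1,1,1,1],"translation":[[0.0005,0,0],[0,0,0],[0,0,0],[-0.001,0,0],[-0.001,0,0],[-0.001,0,0],[-0.001,0,0],[-0.0005,0,0],[0,0,0],[0,0,0]],"roll":[0,0,0,0,0,0,0,0,0,0]}'
python3 -c "
from h import *
s=get_state();print(s['tcp_pos'],s['contact_force'])"
python3 -m creep '{"jaw":[1,1,1,1,1,1,1,1,1,1],"translation":[[-0.001,0,0],[-0.001,0,0],[0,0,0],[0,0,0],[0,0,0],[0,0,0],[0,0,0],[0,0,0],[0,0,0],[0,0,0]],"roll":[0,0,0,0,0,0,0,0,0,0]}'
```

```text
time_s: 13.3
tcp_pos: [0.574, 0.2381, 0.0487]
eef_rot: [130.7, 90.0, -149.0]
contact_force: [-1.7, -0.4, 3.0]
gripper_width: 0.0006
[0.57398905 0.23814185 0.04868325] [-1.70366089 -0.37809123  2.96776854]
time_s: 14.3
tcp_pos: [0.574, 0.2382, 0.0508]
eef_rot: [137.0, 90.0, -142.8]
contact_force: [-1.4, -0.5, 1.9]
gripper_width: 0.0006
```

```bash
python3 -m creep '{"jaw":[1,1,1,1,1,1,1,1,1,1],"translation":[[-0.005,0,0],[-0.01,0,0],[-0.02,0,0],[-0.02,0,0],[-0.02,0,0],[-0.02,0,0],[-0.02,0,0],[-0.02,0,0],[0,0,0],[0,0,0]],"roll":[0,0,0,0,0,0,0,0,0,0]}'
python3 m.py 6
python3 - <<'E'
import cv2
a=cv2.imread("pics/scene6.png")[200:335,150:330];cv2.imwrite("pics/scene6z.png",cv2.resize(a,None,fx=4,fy=4,interpolation=cv2.INTER_CUBIC))
E
```

```text
time_s: 15.3
tcp_pos: [0.5742, 0.2384, 0.1869]
eef_rot: [-33.4, 89.9, 46.8]
contact_force: [0.4, -0.2, -0.5]
gripper_width: 0.0002
pos dial -2.137643332693047 0.11654950676447644 tool dial 1.0497823722763981 [0.57416197 0.23844501 0.18687865] [ 0.36924601 -0.22692068 -0.53434853] 0.00023329167607077602
[[0.001, -0.986, 0.169], [0.001, 0.169, 0.986], [-1.0, -0.001, 0.002]]
```

View pics/scene6z.png

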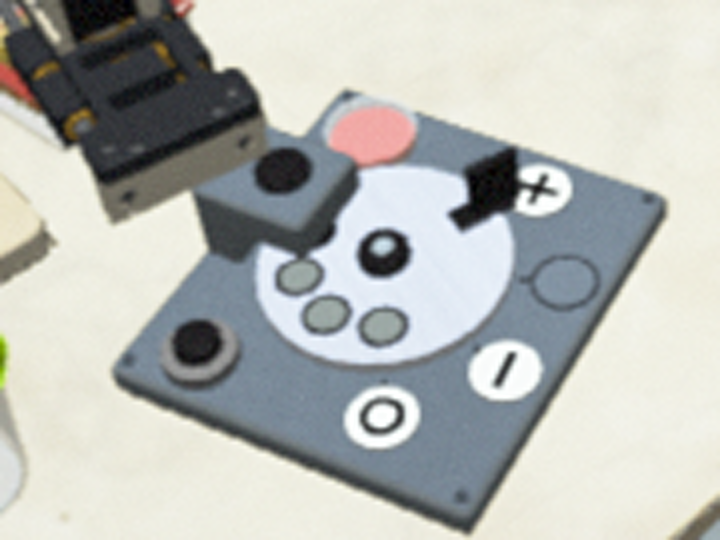

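View pics/wrist6.png

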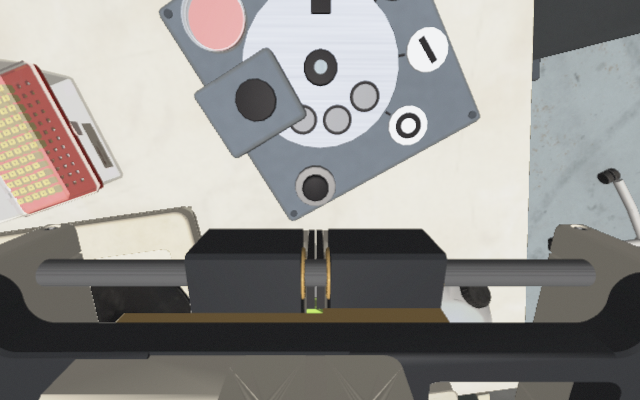

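The button is back up (wrist picture, 315,187), and the dial still points at the cross. The dish hasn't moved and the robot is clear, so I'm handing in.

```bash
python3 -c "
from plant import *
print(close_job())"
```

```text
the job is handed in; nothing more can be done
None
```

The dial now points at the cross, and the read button was pressed all the way down afterwards and came back up. I handed the job in at about 15.5 s.

- **Dial:** I gripped the tab lightly and swung it round the dial's axis from about 0.31 to about 1.05 rad, rather than pushing it with a single finger. After release, the wrist picture showed hub, tab and cross in one line (all at column 314). The last scene picture shows the dial unmoved.
- **Button:** I pressed it once with the closed fingers until it hit a hard stop at 0.046 m, reading about 14 N. On the way up the force faded steadily (3.0 N at 0.0487 m, 1.9 N at 0.0508 m). That fits about 6 mm of travel from a top near 0.052 m. The last pictures show it up again.
- **One disagreement:** my first image estimate put the button top at about 0.049 m, which would have meant only a partial press. The hub, whose height is known, read 2–3 mm low in the same overlay, so I went with the force readings. The button's own travel can't be read directly.
- **Other objects:** the arm never went near the bottles or pipette. The dish looks unmoved in the last picture. I did not re-measure the bottles or pipette at the end.
- **Robot:** at hand-in it stood clear of everything, with the fingertips at 0.187 m.

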